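Show the blue-ended conveyor roller to the inspection camera

ROBOT

A 7-joint arm with a two-finger parallel gripper is mounted at the origin on the work surface. World frame = base frame: x ahead of the robot, y to its left, z up, the work surface at z = 0. Lengths are in m, angles in rad, forces in N, time in s.
With the tool pointing down it reaches from about 0.425 to 0.875 m from the base axis. Payload 4.7 kg.
Tool frame: the origin (TCP) lies at the very end of the fingers, on their centre line; the grasp point (between the pads) lies ctrl.pinch_z behind it (ctrl.pinch_z is the distance from the TCP to the grasp point, in m); z points along the fingers, y is the line along which they close (so a half turn about z gives the same grasp; the last joint's range is limited). The gripper opens to 85 mm and grips with 20 to 120 N. Pads are 22 mm wide; open, the fingers measure 114 mm over their backs; the gripper's body (76 mm by 85 mm) begins 54 mm behind the grasp point. The pads swing forward as they close: fully open they stand 13 mm farther back than shut.
Start: joints at [1.16, 0.321, -0.07, 1.45, 0.023, 1.371, -0.057], TCP at [0.268, -0.592, 0.231] pointing down, gripper open.
Joint ranges: [-2.86, 2.86], [-0.3, 2.09], [-1.38, 1.24], [0.06, 2.45], [-1.56, 4.7], [0.09, 2.05], [-2.69, 2.69]. Speed limits (rad/s): [2.57, 2.57, 3.14, 3.14, 3.14, 3.14, 3.14].

INTERFACE

Orientations are given as a unit quaternion [w, x, y, z].
In Python, from cell import ctrl gives the robot as it stands. The module is installed in compiled form; this text tells all that it offers.
- The arm moves only by the shell command python3 -m creep 'ROWS' [FORCE]. ROWS is JSON, a list of rows, each a list of 7 numbers: the shift along the world's x, y, z in units of 30 mm (1.0 is 30 mm), then the turn, a rotation vector about the world's x, y, z in rad, then the opening, from -1 (shut) to 1 (fully open). A call has 1 to 10 rows; each row is the pose to reach, as a shift and turn from the pose commanded when the call began; what a row does not reach only later rows make up. A row lasts 1/8 s, in which the tool goes at most 62.5 mm and 10.7 degrees, less where a joint would pass 70% of its speed; a pose out of reach is approached as far as the arm can. A call with a gripper value outside its range is refused whole. The fingers move at their own pace and stop on an object; FORCE is the grip in N (left out, the last holds). Time passes only in rows, so rows that repeat a pose let the fingers close. It gives the time, the measured TCP pose, the force, the opening and the grip force at its end, in the units of the state.
- ctrl.read_state(): the state, without advancing time (a new reading comes with each control period).
- ctrl.get_image(name): name is "side" or "top" or "wrist"; returns a dict with "frame" (420x560x3 uint8, blue, green, red), "mtx" (3x3 intrinsics, pixels), "k1" (the pictures are not rectified: a ray, as slopes to the right and down, at radius r is drawn at 1 + k1 r^2 times it, then the intrinsics apply), "R" (3x3) and "t" (3): a world point X has camera coordinates R X + t; the wrist camera has in their place "mount" (4x4, takes a point from camera to tool coordinates, whose origin is the TCP and whose axes are the flange's). Camera axes: x right, y down, z forward; pixel columns grow to the right and rows downward; lengths in m; the calibration is good to about 2 mm. A picture is of the moment at which its call begins: read the wrist's pose just before it. There is no depth.
- ctrl.job_done(): hands the job in; it is judged then, once.
Trained networks look in the newest picture that a camera, given by its name, has taken for a name from the list of things; names that differ only in an ending like _2 or _b are one class to them, and where a whole thing is asked for, a point or a joint stands for the part that bears it (a point fixed in the world has none). Each returns a list of dicts, best first, with "confidence" (0 to 1); they miss things now and then, are a little off and sometimes report something else, mostly with a low value. They report only what shows in the picture. A call takes as long as a camera call. They do not tell look-alikes from the thing itself.
- ctrl.search_frame(camera, thing): "box" ([centre column, centre row, width, height] in pixels, round what is visible of it).
- ctrl.pinpoint(camera, thing): "location" ([row, column] in pixels: a listed point, or the origin of a listed thing).
The state is a dict: "t": time; "joints": joint angles; "joint_vel": joint speeds; "joint_torque": joint torques, N m; "tcp_pos": TCP position; "tool_rot": TCP orientation; "force": force on the tool from outside, world axes, zero at the start; "moment": the same for the moment, N m; "grip_width": finger opening in m; "grasp_force": force on a finger pad.
Only numpy, scipy, OpenCV 4.12 (cv2) and the standard library are available. Lean on these libraries where they do the work, as an engineer would, in place of code of your own. Each camera call takes 0.05 s, during which the arm holds its last target. There are 200 camera calls.

TASK

The bread conveyor is stopped and its blue-ended roller is due for a wear check: lift that roller out of its slots and hold it up to the inspection camera, blue axle end pointing squarely into the middle of the lens, in line with the lens's downward-tilted view, with a gap of about 60 mm between the axle tip and the lens. Leave the other two rollers seated, the loaves where they lie, and do not knock the camera. Finish while still holding the roller there, steady in the air, with nothing but the gripper carrying it.

Things in the scene. Friction and masses are not known exactly. Their poses are not given: they have to be found in the camera images.
- roller: roller to show: aluminium tube 32 mm dia x 180 mm, a 12 mm dia axle stub out 18 mm at each end (216 mm in all), 0.25 to 0.5 kg. The +x stub and the last 32 mm of tube there are blue, the rest bare metal. Origin mid-length on its axis (centre of mass); x along the axis to the blue end; it may spin about x. Starts level in one of the conveyor's three pairs of slots, axis 95 mm above the table
- roller_face (a point): centre of the blue axle's end face, 108 mm from the roller's origin along its +x
- roller_b: one of the two other rollers, same size, bare metal all over, origin and axes alike; to stay seated
- roller_c: the other bare-metal roller, same; to stay seated
- conveyor: fixed low conveyor; origin on the table under the middle of the roller bed, x across, y along it. Roller seats at y = -95, 0, +95 mm, axle centres 95 mm up, in 15 mm wide open-topped slots of two 12 mm rails (at x = -99, +99 mm; rail tops 107, slot floors 89 mm up): rollers lift straight up and out. 63 mm free between rollers, down to a crumb tray 15 mm above the table
- belt (a point): centre of the beige belt's top, 105 mm up, at conveyor x = 0, y = +405 mm. The belt is 226 mm wide and runs over conveyor y = +165 to +645 mm between side guards with tops 120 mm up. At the other end a dark chute slopes down over conveyor y = -133 to -280 mm, nowhere above 130 mm
- loaf_a: bread loaf on the belt, 190 mm long along its x, 58 mm high and wide, its top about 163 mm above the table; origin under its middle; leave it alone
- loaf_b: a second loaf on the belt, 170 mm long along its x, 58 mm high and wide; leave it alone
- cam_head: grey inspection camera head with black round lens barrel 48 mm dia, rigid on its stand. Origin: centre of the lens's front face, 270 mm up. The lens looks along its -x, 20 degrees below level; y is level. Facing it squarely, the roller's +x points along this +x (blue end raised 20 degrees). Housing 66 mm wide, 56 mm high, from 33 to 113 mm behind the lens face
- cam: camera's fixed stand: 120 mm square foot and 22 mm post, both centred 85 mm behind the lens (along this frame's level +x). Origin on the table straight below the lens face; nothing stands in front of the lens
Not all that is in view belongs to the job. What is shaped like the roller_c but black or pink is not meant.

How it is judged:
By the outcome, as a careful person would: the job done as asked, in the order asked, and still so for the second after the job is handed in, while the arm keeps its last pose, push and grip.
It also fails if it takes over 35 s, if anything falls off the work surface, if the arm or the gripper's body presses on something with over 40 N, if the wrist force passes 120 N, or if a joint passes its speed limit or range.

## Working session

There is one attempt and no reset: what is moved stays moved. The work goes in short steps, Python scripts to look and compute and a shell command to move; the robot and the scene stay as the last step left them, time stands still between calls to the robot, and variables do not carry over. Pictures are saved under pics/ and viewed, at most 10 in all, crops included, and the job is handed in when it is done.

```bash
mkdir -p pics
cat > h.py <<'E'
import numpy as np, cv2, json
from cell import ctrl
def img(n):
    s=ctrl.read_state(); d=ctrl.get_image(n); d['s']=s; return d
def dist(d): return np.array([d['k1'],0,0,0,0.])
def ray(d,u,v):
    p=cv2.undistortPoints(np.array([[[u,v]]],float),np.array(d['mtx']),dist(d))[0,0]
    R=np.array(d['R']);t=np.array(d['t']); o=-R.T@t; r=R.T@np.array([p[0],p[1],1.]); return o,r
def atz(d,u,v,z):
    o,r=ray(d,u,v); return o+r*(z-o[2])/r[2]
def tri(ds,ps):
    A=np.zeros((3,3));b=np.zeros(3)
    for d,(u,v) in zip(ds,ps):
        o,r=ray(d,u,v); r=r/np.linalg.norm(r); P=np.eye(3)-np.outer(r,r); A+=P;b+=P@o
    return np.linalg.solve(A,b)
def proj(d,X):
    R=np.array(d['R']);t=np.array(d['t'])
    return cv2.projectPoints(np.array(X,float).reshape(-1,1,3),cv2.Rodrigues(R)[0],t,np.array(d['mtx']),dist(d))[0][:,0]
E
python3 - <<'E'
from h import *
print(ctrl.pinch_z, ctrl.read_state())
for n in ('top','side'):
    d=img(n); cv2.imwrite(f'pics/{n}0.png',d['frame'])
    print(n,-np.array(d['R']).T@np.array(d['t']))
    for th in ('roller','roller_face','conveyor','belt','loaf_a','cam_head','cam'):
        print(th,[(np.round(x['location']).tolist(),round(x['confidence'],2)) for x in ctrl.pinpoint(n,th)][:6])
E
```

```text
0.0187 {'t': 0.0, 'joints': array([ 1.16010447,  0.32182664, -0.07007817,  1.45170332,  0.02261552,
        1.37084005, -0.05689828]), 'joint_vel': array([ 0.00072068,  0.00077897, -0.00042223, -0.00029239,  0.00026903,
        0.00148675, -0.00108146]), 'joint_torque': array([-5.46103256e-04, -4.93584073e+01, -3.82689787e-01, -3.14336193e+01,
        1.29899601e-02,  1.14013135e-02, -1.76986924e-05]), 'tcp_pos': array([ 0.26759709, -0.59173971,  0.23020691]), 'tool_rot': array([-9.58496984e-04,  9.77525029e-01,  2.10817049e-01, -2.67910992e-04]), 'force': array([ 0.8277084 , -0.52124349, -0.57695118]), 'moment': array([-0.02070133,  0.03990694, -0.05730083]), 'grasp_force': 0.0, 'grip_width': 0.08551642018904103}
top [0.42221056 0.08832488 1.62186734]
roller [([147.0, 312.0], 0.98), ([302.0, 208.0], 0.76), ([219.0, 282.0], 0.71), ([219.0, 252.0], 0.58), ([224.0, 311.0], 0.57)]
roller_face [([184.0, 285.0], 0.81)]
conveyor [([222.0, 281.0], 0.71)]
belt [([209.0, 150.0], 0.89), ([217.0, 250.0], 0.47)]
loaf_a [([210.0, 144.0], 0.74), ([209.0, 183.0], 0.71)]
cam_head [([210.0, 472.0], 0.91)]
cam [([217.0, 438.0], 0.85)]
side [0.33095086 1.43112942 1.1793804 ]
roller [([213.0, 290.0], 0.96), ([243.0, 277.0], 0.89), ([230.0, 287.0], 0.64), ([302.0, 355.0], 0.6), ([222.0, 220.0], 0.57), ([311.0, 248.0], 0.3)]
roller_face [([221.0, 253.0], 0.86)]
conveyor [([250.0, 285.0], 0.76)]
belt [([310.0, 248.0], 0.95)]
loaf_a [([321.0, 247.0], 0.71), ([286.0, 259.0], 0.59)]
cam_head [([117.0, 299.0], 0.79)]
cam [([175.0, 300.0], 0.71)]
```

View pics/top0.png

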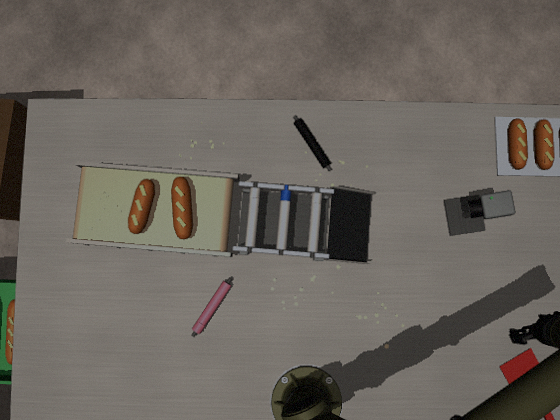

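View pics/side0.png

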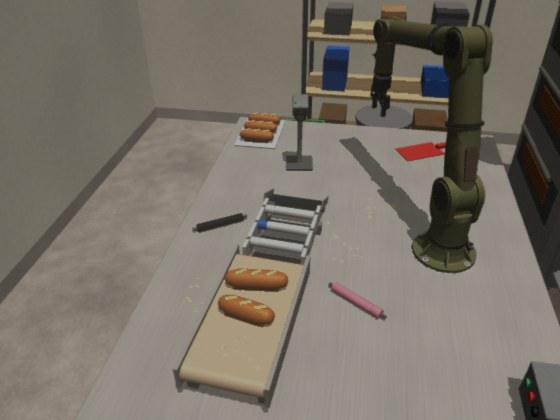

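Top view: the seated rollers are at about (252,219), (284,219) and (315,222); black (312,142) and pink (212,306) are decoys. Only the middle one has a blue end (286,190), so that is the target. The lens is near (470,208), facing left. Next I measure both and check the roller in a close crop.

Run:
```python
from h import *
T=img('top');S=img('side')
out=[]
for d,(x0,x1,y0,y1) in ((T,(230,340,170,270)),(S,(230,340,90,265))):
    c=d['frame'][y0:y1,x0:x1]
    out.append(cv2.resize(c,(540,int(540*c.shape[0]/c.shape[1]/ (1 if d is T else 2.0))) if d is T else (380,600),interpolation=cv2.INTER_CUBIC))
c=T['frame'][160:270,230:340]; a=cv2.resize(c,(400,400),interpolation=cv2.INTER_CUBIC)
c=T['frame'][170:250,430:530]; b=cv2.resize(c,(400,320),interpolation=cv2.INTER_CUBIC); b=cv2.copyMakeBorder(b,0,80,0,0,0)
cv2.imwrite('pics/crop1.png',np.hstack([a,b]))
for n,d in (('T',T),('S',S)):
    h=cv2.cvtColor(d['frame'],cv2.COLOR_BGR2HSV); m=cv2.inRange(h,(100,120,50),(130,255,255))
    nn,l,st,ce=cv2.connectedComponentsWithStats(m)
    print(n,[(st[i].tolist(),ce[i].round(1)) for i in range(1,nn) if st[i][4]>20])
print('face',tri([T,S],[(285,184),(253,221)]),atz(T,285,184,.095))
P={}
for k,(u,v) in dict(face=(285,184),mid=(283.5,219),belt=(150,209)).items(): print(k,atz(T,u,v,.105 if k=='belt' else .095))
print('head',tri([T,S],[(472,210),(299,117)]),atz(T,472,210,.27),atz(S,299,117,.27))
print('camfoot',tri([T,S],[(438,217),(300,175)]),atz(T,438,217,0),atz(S,300,175,0))
```

```text
T [([280, 185, 11, 16, 113], array([285.4, 193.6]))]
S [([324, 46, 25, 22, 362], array([336.7,  54.3])), ([323, 65, 24, 25, 458], array([334.1,  78.7])), ([423, 65, 26, 32, 737], array([435.2,  81.4])), ([258, 220, 9, 8, 56], array([262. , 223.3]))]
face [0.67304245 0.07368715 0.10895386] [0.67479345 0.07348571 0.095     ]
face [0.67479345 0.07348571 0.095     ]
mid [0.56666884 0.07719392 0.095     ]
belt [0.59253197 0.48438084 0.105     ]
head [ 0.58335452 -0.43667637  0.27197592] [ 0.57946683 -0.43772894  0.27      ] [ 0.58808342 -0.44098871  0.27      ]
camfoot [ 0.58227636 -0.43007678 -0.00359588] [ 0.58674268 -0.42863558  0.        ] [ 0.57665803 -0.42426795  0.        ]
```

View pics/crop1.png

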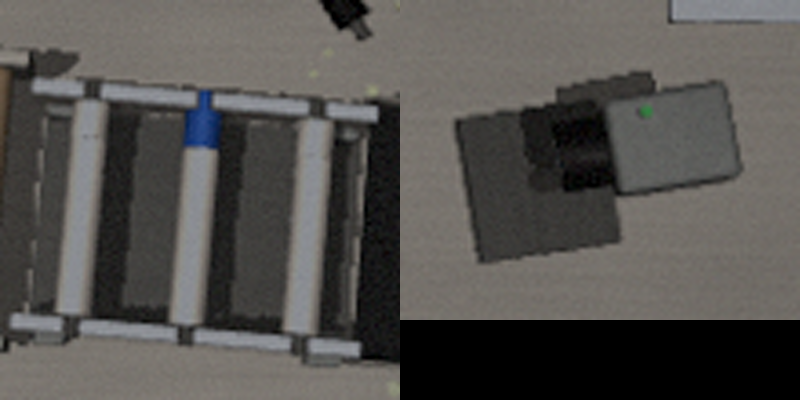

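The crop confirms it: the middle roller has the blue end at top-view (286,187), and the other two are bare. The lens barrel is at about (575,153) in the crop, i.e. top-view pixel (474,208). I'll view both from above with the wrist camera on the way, starting with a rise near the inspection camera.

```bash
python3 -c "
from h import *
d=img('wrist'); print(np.round(d['mount'],3)); print(d['mtx'],d['k1'])"
python3 -m creep '[[0,0,2,0,0,0.18,1],[1,1,4,0,0,0.36,1],[2.5,2.5,6,0,0,0.54,1],[4,4,8,0,0,0.72,1],[5.5,6,9,0,0,0.9,1],[7,8,9,0,0,1.08,1],[7,8,9,0,0,1.26,1],[7,8,9,0,0,1.26,1],[7,8,9,0,0,1.26,1]]'
```

```text
[[-0.    -0.957 -0.289  0.074]
 [ 1.    -0.     0.     0.001]
 [-0.    -0.289  0.957 -0.143]
 [ 0.     0.     0.     1.   ]]
[[363.50562203   0.         274.77770033]
 [  0.         363.50562203 207.39107313]
 [  0.           0.           1.        ]] -0.06422864446703198
t: 2.08
tcp_pos: [0.4786, -0.3514, 0.5017]
tool_rot: [0.0, 0.665, 0.747, -0.0]
force: [0.4, -0.4, -0.7]
grip_width: 0.0857
grasp_force: 0.0
```

```bash
cat >> h.py <<'E'
from scipy.spatial.transform import Rotation as Ro
def wr():
    d=img('wrist'); s=d['s']; q=np.array(s['tool_rot']); M=np.eye(4); M[:3,:3]=Ro.from_quat(q[[1,2,3,0]]).as_matrix(); M[:3,3]=s['tcp_pos']
    C=np.linalg.inv(M@np.array(d['mount'])); d['R']=C[:3,:3]; d['t']=C[:3,3]; return d
E
python3 - <<'E'
from h import *
d=wr(); cv2.imwrite('pics/w1.png',d['frame'])
for th in ('cam_head','cam'):
  print(th,[(np.round(x['location'],1).tolist(),round(x['confidence'],2)) for x in ctrl.pinpoint('wrist',th)][:3])
r=ctrl.pinpoint('wrist','cam_head')
if r: v,u=r[0]['location']; print(atz(d,u,v,.27))
E
```

```text
cam_head [([251.7, 360.5], 0.86)]
cam [([191.1, 330.0], 0.57)]
[ 0.5856483  -0.43173234  0.27      ]
```

View pics/w1.png

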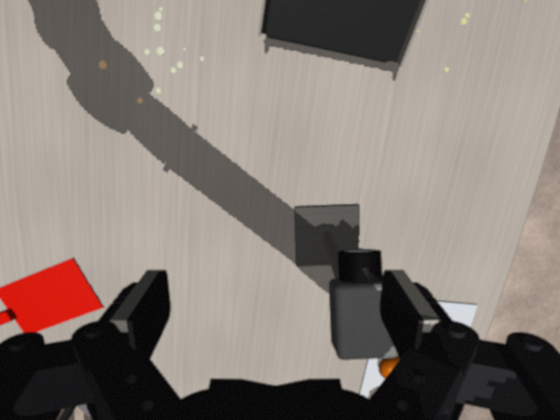

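Wrist view: lens front at about (360,252), foot front corners at (295,205) and (358,205), nothing in front of the lens. I'll fit the stand pose to these together with the top and side observations.

Run:
```python
from h import *
from scipy.optimize import least_squares
T=img('top');S=img('side');W=wr()
def pp(n,th):
    r=[x for x in ctrl.pinpoint(n,th)]
    return r[0]['location'][::-1]
L=[(d,pp(n,'cam_head')) for n,d in(('top',T),('side',S),('wrist',W))]
print([l[1] for l in L])
foot=[(T,(444.25,200),(25,1)),(T,(450,235.75),(25,-1)),(T,(485,230.5),(145,-1)),(W,(358.5,204.5),(25,1)),(W,(294.5,205.),(25,-1)),(W,(296,266),(145,-1))][:5]
# sign s: side +y of cam frame (y = z x x)
def model(p):
    x,y,yaw=p[:3];h=p[3]; c,s=np.cos(yaw),np.sin(yaw); ex=np.array([c,s,0]);ey=np.array([-s,c,0]); o=np.array([x,y,0])
    r=[];
    for d,uv,(b,sg) in foot: r.append(proj(d,o+ex*b/1e3+ey*.06*sg+[0,0,h])[0]-uv)
    for d,uv in L: r.append((proj(d,[x,y,.27])[0]-uv)*.7)
    return np.concatenate(r)
f=least_squares(lambda p:np.r_[model(p),(p[3]-.01)/.005],[.583,-.435,-1.41,.01],x_scale=[.1,.1,.1,.01],loss='soft_l1')
print(f.x,np.degrees(f.x[2]));print(model(f.x).reshape(-1,2).round(1))
```

```text
[[470.5, 208.9], [297.6, 117.3], [365.6, 249.1]]
[ 0.58248313 -0.43181422 -1.44842884  0.00635584] -82.98885923199468
[[ 0.1 -0.9]
 [-0.3 -0.2]
 [ 0.4  0.8]
 [ 1.8 -0.3]
 [ 0.4 -0.1]
 [-0.5 -0. ]
 [ 1.7  0.5]
 [-3.3  0.4]]
```

```bash
python3 -m creep '[[0.4,2,0,0,0,0.18,1],[0.8,4,-1,0,0,0.36,1],[1.2,6,-2,0,0,0.54,1],[1.6,8,-3,0,0,0.72,1],[2,10,-4,0,0,0.9,1],[2.4,12,-5,0,0,1.08,1],[2.8,14,-5,0,0,1.26,1],[2.9,14.3,-5,0,0,1.375,1],[2.9,14.3,-5,0,0,1.375,1],[2.9,14.3,-5,0,0,1.375,1]]'
python3 - <<'E'
from h import *
d=wr(); cv2.imwrite('pics/w2.png',d['frame'])
for th in ('roller','roller_face'):
  for x in ctrl.pinpoint('wrist',th)[:4]: v,u=x['location']; print(th,round(u),round(v),x['confidence'],atz(d,u,v,.095))
E
```

```text
t: 3.82
tcp_pos: [0.565, 0.0754, 0.3513]
tool_rot: [0.0, 0.042, 0.999, -0.0]
force: [0.4, -0.1, 0.2]
grip_width: 0.0851
grasp_force: 0.0
roller 274 169 0.95 [0.5684562  0.07363766 0.095     ]
roller 193 170 0.89 [ 0.56092375 -0.01671245  0.095     ]
roller 363 168 0.87 [0.57553368 0.17302223 0.095     ]
roller 230 330 0.65 [ 0.7731659  -0.00118288  0.095     ]
```

View pics/w2.png

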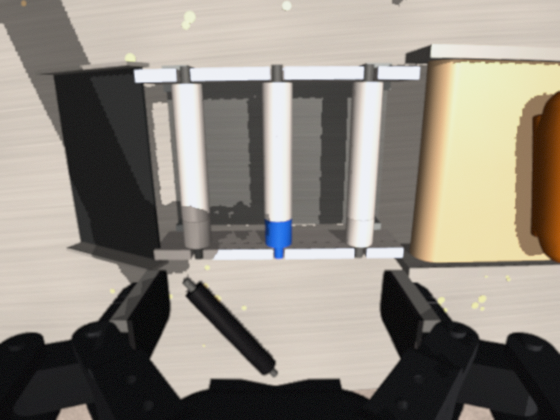

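The wrist view shows the blue-ended roller in the middle, with its far stub end at (277,65), tube ends at (278,81) and (279,246), and blue tip at (279,258).

Run:
```python
from h import *
from scipy.optimize import least_squares
W=wr();T=img('top')
for n,d in (('W',W),):
    h=cv2.cvtColor(d['frame'],cv2.COLOR_BGR2HSV); m=cv2.inRange(h,(100,120,50),(130,255,255)); m[270:]=0
    n_,l,st,ce=cv2.connectedComponentsWithStats(m); i=1+st[1:,4].argmax(); print(st[i],ce[i])
for d,a,b in((W,(277.5,65),(279,258)),(T,(280.6,254),(286.1,185))):
    A=atz(d,*a,.095);B=atz(d,*b,.095);v=B-A; print(A,B,(A+B)/2,np.linalg.norm(v),np.degrees(np.arctan2(v[1],v[0])))
s=ctrl.read_state();q=s['tool_rot'];R=Ro.from_quat(q[[1,2,3,0]]).as_matrix();print(s['tcp_pos'],R.round(3).tolist(),s['joints'])
```

```text
[266 220  26  38 744] [278.58736559 235.7688172 ]
[0.45958885 0.08611121 0.095     ] [0.67646637 0.06977328 0.095     ] [0.56802761 0.07794224 0.095     ] 0.21749203891756727 -4.308099047757573
[0.46004679 0.08508898 0.095     ] [0.67171423 0.07007926 0.095     ] [0.56588051 0.07758412 0.095     ] 0.21219895922267418 -4.056158452858078
[0.56502726 0.07530084 0.35154635] [[-0.996, 0.084, 0.0], [0.084, 0.996, -0.0], [-0.0, -0.0, -1.0]] [ 0.497391    0.18580738 -0.78506904  1.43151231  0.13151785  1.57752275
  1.20828026]
```

```bash
python3 -m creep '[[0.07,0.08,-1.5,0,0,0.01,1],[0.07,0.08,-3,0,0,0.01,1],[0.07,0.08,-4.5,0,0,0.01,1],[0.07,0.08,-6,0,0,0.01,1],[0.07,0.08,-7.2,0,0,0.01,1],[0.07,0.08,-8.2,0,0,0.01,1],[0.07,0.08,-8.8,0,0,0.01,1],[0.07,0.08,-9.17,0,0,0.01,1],[0.07,0.08,-9.17,0,0,0.01,1],[0.07,0.08,-9.17,0,0,0.01,1]]' 80
python3 -m creep '[[0,0,0,0,0,0,0.2],[0,0,0,0,0,0,-0.3],[0,0,0,0,0,0,-1],[0,0,0,0,0,0,-1],[0,0,0,0,0,0,-1],[0,0,0,0,0,0,-1],[0,0,0,0,0,0,-1]]' 80
```

```text
t: 5.32
tcp_pos: [0.5678, 0.0793, 0.0773]
tool_rot: [0.001, 0.036, 0.999, 0.0]
force: [0.1, 0.4, 0.3]
grip_width: 0.0854
grasp_force: 0.0
t: 6.2
tcp_pos: [0.5674, 0.0794, 0.0768]
tool_rot: [0.001, 0.036, 0.999, 0.0]
force: [-1.1, -0.1, 6.0]
grip_width: 0.0297
grasp_force: 79.0
```

Gripped (about 30 mm opening, 79 N). Next I lift straight up.

```bash
python3 -m creep '[[0,0,0.3,0,0,0,-1],[0,0,0.7,0,0,0,-1],[0,0,1.2,0,0,0,-1],[0,0,2,0,0,0,-1],[0,0,3,0,0,0,-1],[0,0,4,0,0,0,-1],[0,0,5,0,0,0,-1],[0,0,5.5,0,0,0,-1],[0,0,5.5,0,0,0,-1]]'
python3 - <<'E'
from h import *
d=wr(); T=img('top'); S=img('side'); 
cv2.imwrite('pics/w3.png',np.hstack([d['frame'][::1,60:500],cv2.resize(S['frame'][150:290,200:340],(420,420))])[:, :800])
E
```

```text
t: 7.32
tcp_pos: [0.5674, 0.0794, 0.2423]
tool_rot: [0.001, 0.036, 0.999, 0.0]
force: [-0.4, 0.1, -5.0]
grip_width: 0.0299
grasp_force: 79.4
```

View pics/w3.png

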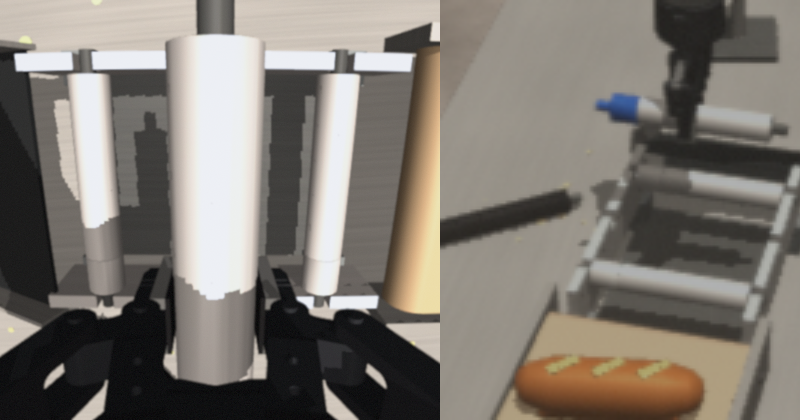

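The roller is held level with its blue end free, the other rollers are still seated, and about 5 N hangs on the wrist. Next I work out the turn and shift.

```bash
cat > plan.py <<'E'
from h import *
import sys
x,y,yaw=map(float,sys.argv[1:4]); gap=float(sys.argv[4]); off=float(sys.argv[5]) # off: roller centre ahead of grasp along axis
s=ctrl.read_state();q=s['tool_rot'];R=Ro.from_quat(q[[1,2,3,0]])
Rf=Ro.from_euler('ZY',[yaw,-20],degrees=True); Tf=Rf*Ro.from_matrix(np.diag([-1.,1,-1]))
a=Rf.apply([1,0,0]); c=np.array([x,y,.27])-a*(gap+.108); tcp=c-a*off+Tf.apply([0,0,ctrl.pinch_z])
print('axis',a,'centre',c,'tcp',tcp,'shift',((tcp-s['tcp_pos'])/.03).round(2),'turn',(Tf*R.inv()).as_rotvec().round(3),s['joints'].round(2))
E
python3 plan.py .5825 -.432 -82.7 .06 0; python3 plan.py .5825 -.432 -82.7 .13 0
python3 - <<'E'
from h import *
d=wr(); s=d['s']; R=Ro.from_quat(s['tool_rot'][[1,2,3,0]]).as_matrix(); g=s['tcp_pos']-R[:,2]*ctrl.pinch_z
print(g); 
for o in(-.003,0,.003): print(o,proj(d,g+R[:,0]*(.09+o)),proj(d,g+R[:,0]*(.09+o)-R[:,2]*.016))
T=img('top');S=img('side'); print(proj(S,g-R[:,0]*.108),proj(T,g-R[:,0]*.108))
for n,D in (('top',T),('side',S)): print([(x['location'],x['confidence']) for x in ctrl.pinpoint(n,'roller_face')][:2])
E
```

```text
axis [ 0.11940168 -0.93207589  0.34202014] centre [ 0.56244052 -0.27541125  0.21254062] tcp [ 0.5632532  -0.28175519  0.19496836] shift [ -0.1  -12.02  -1.49] turn [-0.261 -0.277 -1.356] [ 0.49  0.23 -0.78  1.61  0.16  1.37  1.19]
axis [ 0.11940168 -0.93207589  0.34202014] centre [ 0.5540824  -0.21016594  0.18859921] tcp [ 0.55489508 -0.21650987  0.17102695] shift [-0.38 -9.85 -2.29] turn [-0.261 -0.277 -1.356] [ 0.49  0.23 -0.78  1.61  0.16  1.37  1.19]
[0.5661953  0.07887098 0.258483  ]
-0.003 [[275.95453314  53.81442524]] [[276.14198923  47.12898368]]
0 [[275.96076809  43.84333159]] [[276.15035058  35.59352922]]
0.003 [[275.96694296  33.77143752]] [[276.15861267  23.9277256 ]]
[[251.40180804 185.06410029]] [[286.50936466 174.63691741]]
[]
[([183.4, 252.2], 0.68)]
```

```bash
python3 -m creep '[[0,-0.8,0.3,-0.03,-0.03,-0.14,-1],[0,-1.8,0.3,-0.06,-0.06,-0.29,-1],[-0.1,-2.8,0.3,-0.09,-0.096,-0.47,-1],[-0.1,-3.8,0.3,-0.12,-0.13,-0.63,-1],[-0.2,-4.8,0.2,-0.15,-0.16,-0.79,-1],[-0.2,-5.8,0,-0.183,-0.194,-0.95,-1],[-0.3,-6.8,-0.2,-0.21,-0.226,-1.11,-1],[-0.3,-7.8,-0.4,-0.24,-0.255,-1.25,-1],[-0.4,-8.8,-0.6,-0.261,-0.277,-1.356,-1],[-0.4,-9.5,-0.8,-0.261,-0.277,-1.356,-1]]'
python3 -m creep '[[0,0,0,0,0,0,-1],[0,0,0,0,0,0,-1]]'
python3 plan.py .5825 -.432 -82.7 .10 0
python3 - <<'E'
from h import *
d=wr();T=img('top');S=img('side')
z=lambda f,x,y,w,s:cv2.resize(f[y:y+w,x:x+w],(s,s),interpolation=cv2.INTER_CUBIC)
cv2.imwrite('pics/s4.png',np.hstack([z(T['frame'],370,150,140,400),z(S['frame'],230,80,120,400)]))
for n,D in (('top',T),('side',S),('wrist',d)):
  for th in('roller_face','cam_head'): print(n,th,[(x['location'],round(x['confidence'],2)) for x in ctrl.pinpoint(n,th)][:2])
E
```

```text
t: 8.98
tcp_pos: [0.5548, -0.2063, 0.2162]
tool_rot: [0.131, 0.65, 0.74, -0.115]
force: [0.0, 0.1, -3.8]
grip_width: 0.0297
grasp_force: 79.7
t: 9.22
tcp_pos: [0.5553, -0.2047, 0.2173]
tool_rot: [0.131, 0.65, 0.74, -0.115]
force: [-0.0, 0.9, -4.2]
grip_width: 0.03
grasp_force: 79.7
axis [ 0.11940168 -0.93207589  0.34202014] centre [ 0.55766445 -0.23812822  0.19885981] tcp [ 0.55847713 -0.24447215  0.18128756] shift [ 0.11 -1.32 -1.2 ] turn [ 0.001  0.001 -0.002] [ 0.59  0.15 -0.53  1.75  0.45  1.22  0.05]
top roller_face [([213.3, 422.9], 0.55), ([217.1, 284.9], 0.38)]
top cam_head [([206.9, 472.2], 0.6)]
side roller_face []
side cam_head []
wrist roller_face []
wrist cam_head []
```

View pics/s4.png

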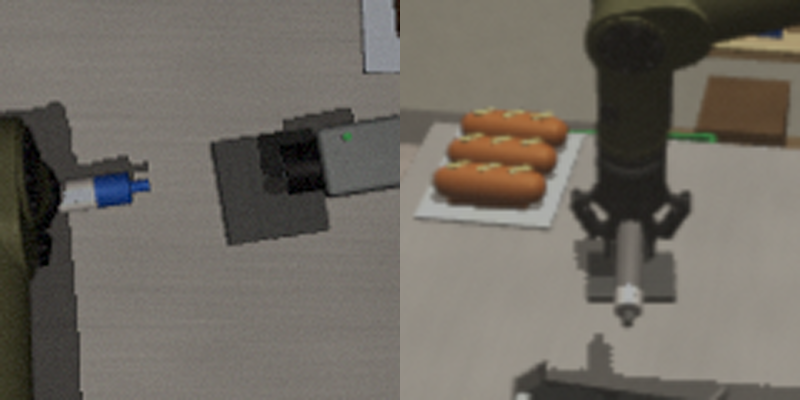

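Top crop: the blue tip at (150,185) is short of the barrel, whose front is at about (286,165). The side view is blocked by the gripper. I'll overlay the fitted lens model on the top and saved wrist pictures to check it.

```bash
cat > ov.py <<'E'
from h import *
import sys
x,y,yaw=map(float,sys.argv[1:4])
T=img('top'); d=ctrl.get_image('wrist'); 
M=np.eye(4); M[:3,:3]=Ro.from_quat([.665,.747,0,0]).as_matrix(); M[:3,3]=[.4786,-.3514,.5017]
C=np.linalg.inv(M@np.array(d['mount'])); d['R']=C[:3,:3]; d['t']=C[:3,3]; d['frame']=cv2.imread('pics/w1.png')
H=Ro.from_euler('ZY',[yaw,-20],degrees=True).as_matrix(); L=np.array([x,y,.27])
th=np.linspace(0,2*np.pi,60); cyl=lambda b:np.array([L+H@[b,.024*np.cos(t),.024*np.sin(t)] for t in th])
box=lambda b:np.array([L+H@[b,sx*.033,sz*.028] for sx,sz in((1,1),(-1,1),(-1,-1),(1,-1))])
Z=Ro.from_euler('Z',yaw,degrees=True).as_matrix()
ft=np.array([[x,y,.008]+Z@[.085+i*.06,j*.06,0] for i,j in((1,1),(1,-1),(-1,-1),(-1,1))])
o=[]
for D,(x0,y0,w) in((T,(425,165,100)),(d,(280,190,180))):
    k=400/w; I=cv2.resize(D['frame'][y0:y0+w,x0:x0+w],(400,400),interpolation=cv2.INTER_CUBIC)
    for P,c in((cyl(0),(0,255,0)),(box(.033),(0,255,255)),(box(.113),(0,128,255)),(ft,(255,255,0))):
        p=proj(D,P); cv2.polylines(I,[np.int32((p-[x0,y0]+.5)*k)],True,c,1)
    o.append(I)
cv2.imwrite(sys.argv[4],np.hstack(o))
E
python3 ov.py .5825 -.432 -82.7 pics/ov1.png
```

```text
(no output)
```

View pics/ov1.png

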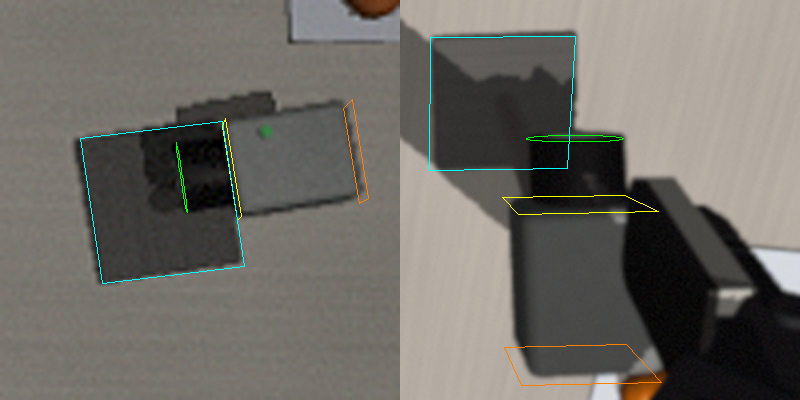

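The model fits to about a pixel. The residuals (barrel and housing slightly right and forward in the wrist view, steeper housing edge in the top view) suggest lens (0.5835, -0.430) and yaw about -82°.

```bash
python3 plan.py .5835 -.430 -82 .06 0; python3 plan.py .5835 -.430 -82 .10 0
python3 - <<'E'
from h import *
T=img('top'); s=ctrl.read_state(); R=Ro.from_quat(s['tool_rot'][[1,2,3,0]]).as_matrix(); g=s['tcp_pos']-R[:,2]*ctrl.pinch_z
print(proj(T,[g-R[:,0]*.108,g-R[:,0]*.09,g-R[:,0]*.058]))
m=cv2.inRange(cv2.cvtColor(T['frame'],cv2.COLOR_BGR2HSV),(100,120,50),(130,255,255))
y,x=np.where(m); print(x.min(),x.max(),y.min(),y.max(),x.mean(),y.mean(),[(c,y[x==c].mean(),(x==c).sum()) for c in range(x.min(),x.max()+1)])
f=T['frame'].astype(int); g=f.sum(2)
for c in (472,474,476,478,480): print(c,g[192:226,c].tolist())
E
```

```text
axis [ 0.13077994 -0.9305476   0.34202014] centre [ 0.56152897 -0.273668    0.21254062] tcp [ 0.56241909 -0.28000154  0.19496836] shift [ 0.25 -2.47 -0.74] turn [0.003 0.001 0.011] [ 0.59  0.15 -0.53  1.75  0.45  1.22  0.05]
axis [ 0.13077994 -0.9305476   0.34202014] centre [ 0.55629777 -0.2364461   0.19885981] tcp [ 0.55718789 -0.24277963  0.18128756] shift [ 0.07 -1.23 -1.2 ] turn [0.003 0.001 0.011] [ 0.59  0.15 -0.53  1.75  0.45  1.22  0.05]
[[422.7179785  213.9609817 ]
 [416.02526348 214.92659689]
 [404.24412637 216.62508951]]
403 422 211 222 410.85333333333335 216.0 [(403, np.float64(212.5), np.int64(2)), (404, np.float64(215.5), np.int64(8)), (405, np.float64(217.0), np.int64(11)), (406, np.float64(217.0), np.int64(11)), (407, np.float64(216.5), np.int64(10)), (408, np.float64(216.0), np.int64(11)), (409, np.float64(216.0), np.int64(11)), (410, np.float64(216.0), np.int64(11)), (411, np.float64(216.0), np.int64(11)), (412, np.float64(216.0), np.int64(11)), (413, np.float64(216.0), np.int64(11)), (414, np.float64(215.5), np.int64(10)), (415, np.float64(216.5), np.int64(8)), (41
[... 346 characters left out ...]
77, 72, 84, 90, 85, 67, 59, 21, 63, 57, 0, 24, 140, 171, 167, 174, 175, 177, 172, 179]
474 [156, 181, 163, 106, 88, 67, 58, 69, 32, 0, 13, 41, 11, 36, 63, 75, 96, 119, 77, 67, 56, 47, 36, 5, 20, 61, 147, 154, 167, 176, 173, 167, 180, 174]
476 [163, 175, 154, 79, 85, 96, 77, 54, 5, 7, 28, 15, 27, 37, 65, 101, 110, 106, 74, 66, 41, 47, 5, 54, 28, 120, 167, 179, 168, 178, 164, 172, 168, 172]
478 [170, 183, 170, 85, 76, 80, 72, 14, 8, 25, 56, 47, 25, 44, 89, 101, 116, 118, 81, 63, 21, 17, 6, 22, 30, 147, 186, 166, 163, 179, 175, 174, 167, 171]
480 [172, 169, 178, 179, 156, 95, 86, 39, 15, 0, 39, 38, 20, 72, 68, 84, 115, 126, 81, 37, 43, 4, 32, 19, 86, 140, 180, 156, 182, 180, 168, 180, 190, 181]
```

```bash
python3 -m creep '[[0,-0.5,-0.5,0.003,0.001,0.011,-1],[0.07,-1.0,-1.1,0.003,0.001,0.011,-1],[0.07,-1.23,-1.2,0.003,0.001,0.011,-1],[0.12,-1.6,-1.05,0.003,0.001,0.011,-1],[0.18,-2.0,-0.9,0.003,0.001,0.011,-1],[0.25,-2.47,-0.74,0.003,0.001,0.011,-1],[0.25,-2.47,-0.74,0.003,0.001,0.011,-1],[0.25,-2.47,-0.74,0.003,0.001,0.011,-1],[0.25,-2.47,-0.74,0.003,0.001,0.011,-1]]'
python3 plan.py .5835 -.430 -82 .06 0
cat > ck.py <<'E'
from h import *
T=img('top'); s=ctrl.read_state(); R=Ro.from_quat(s['tool_rot'][[1,2,3,0]]).as_matrix(); g=s['tcp_pos']-R[:,2]*ctrl.pinch_z
H=Ro.from_euler('ZY',[-82,-20],degrees=True).as_matrix(); L=np.array([.5835,-.430,.27])
print('pred tip',proj(T,[g-R[:,0]*.108,g-R[:,0]*.09,g-R[:,0]*.058]))
print('pred lens',[(proj(T,L+H@[b,.024,0])[0].round(1),proj(T,L+H@[b,-.024,0])[0].round(1),proj(T,L+H@[b,0,.024])[0].round(1)) for b in (0,.01,.02,.033)])
m=cv2.inRange(cv2.cvtColor(T['frame'],cv2.COLOR_BGR2HSV),(100,120,50),(130,255,255))
y,x=np.where(m); print(x.min(),x.max(),[(c,round(y[x==c].mean(),1),int((x==c).sum())) for c in range(x.min(),x.max()+1)])
# model overlay
x0,y0,w=420,170,90;k=5
I=cv2.resize(T['frame'][y0:y0+w,x0:x0+w],(w*k,w*k),interpolation=cv2.INTER_CUBIC)
th=np.linspace(0,2*np.pi,60)
D=lambda P,c:cv2.polylines(I,[np.int32((proj(T,P)-[x0,y0]+.5)*k)],True,c,1)
D(np.array([L+H@[0,.024*np.cos(t),.024*np.sin(t)] for t in th]),(0,255,0))
D(np.array([L+H@[b,sy*.033,.028] for b,sy in((.033,1),(.033,-1),(.113,-1),(.113,1))]),(0,255,255))
D(np.array([g-R[:,0]*b+R[:,1]*sy*.006 for b,sy in((.09,1),(.108,1),(.108,-1),(.09,-1))]),(0,0,255))
W=cv2.resize(wr()['frame'],(340,255)); W=cv2.copyMakeBorder(W,0,195,0,0,0)
cv2.imwrite('pics/f1.png',np.hstack([I,W]))
E
python3 ck.py
```

```text
t: 10.95
tcp_pos: [0.5625, -0.2791, 0.1948]
tool_rot: [0.131, 0.646, 0.743, -0.114]
force: [-0.3, -0.6, -5.2]
grip_width: 0.0301
grasp_force: 79.7
axis [ 0.13077994 -0.9305476   0.34202014] centre [ 0.56152897 -0.273668    0.21254062] tcp [ 0.56241909 -0.28000154  0.19496836] shift [-0.   -0.03  0.  ] turn [-0.001 -0.    -0.   ] [ 0.66  0.22 -0.48  1.72  0.47  1.15  0.16]
pred tip [[446.46749177 211.90739581]
 [439.83942142 212.93498868]
 [428.16340803 214.74372036]]
pred lens [(array([467.7, 199.9]), array([470.7, 217.2]), array([469.4, 207.9])), (array([471.5, 199.3]), array([474.4, 216.6]), array([473.2, 207.3])), (array([475.3, 198.7]), array([478.2, 216. ]), array([477.1, 206.7])), (array([480.2, 197.9]), array([483.2, 215.3]), array([482.1, 206. ]))]
428 446 [(428, np.float64(213.5), 8), (429, np.float64(215.0), 11), (430, np.float64(215.0), 11), (431, np.float64(214.5), 10), (432, np.float64(214.5), 10), (433, np.float64(214.5), 10), (434, np.float64(214.0), 11), (435, np.float64(214.0), 11), (436, np.float64(214.0), 11), (437, np.float64(214.0), 11), (438, np.float64(213.5), 10), (439, np.float64(215.0), 7), (440, np.float64(213.5), 4), (441, np.float64(213.0), 3), (442, np.float64(213.0), 3), (443, np.float64(213.0), 3), (444, np.float64(213.0), 3), (445, np.float64(212.5), 4), (446, np.float64(213.0), 3)]
```

View pics/f1.png

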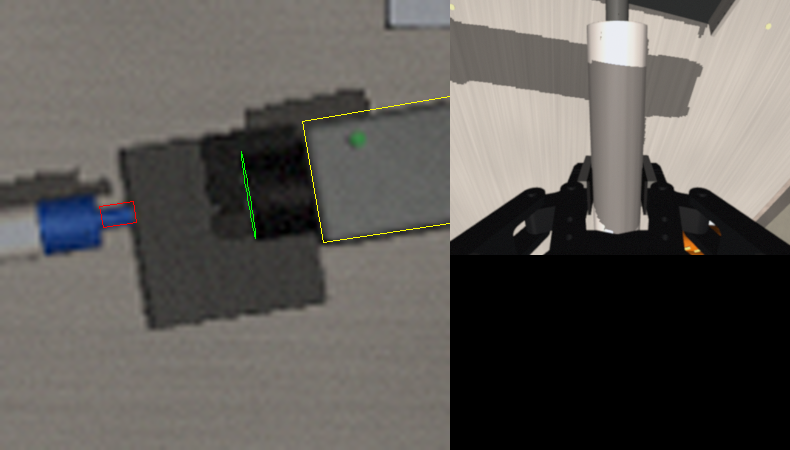

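The overlay shows the blue tip (135,213) in line with the lens and the predicted tip and lens outlines on their images. The wrist view shows the roller unslipped. Axis and gap match to about 1–2 mm, so I hold briefly and hand in.

```bash
python3 -m creep '[[0,0,0,0,0,0,-1],[0,0,0,0,0,0,-1],[0,0,0,0,0,0,-1],[0,0,0,0,0,0,-1]]' && python3 -c "
from cell import ctrl
import numpy as np
print(np.abs(ctrl.read_state()['joint_vel']).max()); print(ctrl.job_done())"
```

```text
t: 11.55
tcp_pos: [0.5625, -0.28, 0.195]
tool_rot: [0.131, 0.646, 0.743, -0.114]
force: [-0.5, 0.9, -4.4]
grip_width: 0.0299
grasp_force: 79.7
0.002003655543886743
the job is handed in; nothing more can be done
None
```

The blue-ended roller is out of its slots and held steady in the gripper, blue axle end facing the lens along its 20° tilt with a gap of about 60 mm (position good to about 1–2 mm); the job was handed in at about 11.6 s, but no verdict came back.

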